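# Count bean seeds through the neck of a seed light box

## Task

Count the three round bean seeds off the seed-inspection light box: with the fingertips, gently sweep them one at a time along the plate and out through the narrow neck in its rim, so that each drops into the white catch slot below and never two are in the neck together. Only push the seeds, do not pick up or squeeze them, and leave the bit of pod and the square glass dish on the plate, and everything on the bench, where they are.

Things in the scene. Friction and masses are not known exactly. Their poses are not given: they have to be found in the camera images.
- lightbox: grey seed-inspection light box fixed to the bench, 230 x 325 mm and 75 mm high; its top is a flat opal white plate (z = 75 mm). Origin on the bench under the middle of the plate; z up; y runs the long way and the neck is at the -y end. Two front corners outside the funnel carry a switch and a dimmer knob, 6 mm high at most
- plate (a point): middle of the plate's surface, right above the light box's origin, same axes. A dark metal rim 6 mm thick and 6 mm high stands on the plate and encloses a field x -105 to 105 mm, y up to 155 mm. From y = -55 mm the rim runs in on both sides, straight, like a funnel, to x = +-25 mm at y = -130 mm, where the neck begins
- neck (a point): point on the plate surface in the middle of the neck's entrance (light box y = -130 mm), axes as the light box. The neck is a straight passage 50 mm wide between rims 6 mm high; the way out is along -y
- lip (a point): point on the plate surface in the middle of the neck's open outer edge (light box y = -160 mm), 30 mm beyond the entrance. A seed pushed until its centre is a little past this edge tips over and slides down into the catch slot by itself
- slot (a point): point on the floor of the white catch slot, an open-topped box hung under the lip: in light box axes its inside is x -43 to 43 mm, y -160 to -282 mm, its walls reach up to z = 66 mm and its floor is at z = 4 mm; a 60 degree chute falls from just under the lip to the floor
- seed0_center (a point): first of three alike round bean seeds: a fat brown disc, 38 mm across, 20 mm high, edges rounded (side upright from 5 to 15 mm above the plate), dark band round its side, 13 to 25 g, loose and flat on the plate. The point is its centre, 10 mm above the plate. It starts near the long middle line of the plate with a clear way to the neck
- seed1_center (a point): second bean seed, the same; at the start it lies to one side of the middle line of the plate, about 60 mm off it, at one of four places that it shares with the third seed, the pod and the dish
- seed2_center (a point): third bean seed, the same; at the start it lies at another of those four places, about 60 mm to one side of the middle line
- pod_center (a point): loose bit of brown woody pod, to be left: a slightly curved finger-like piece 60 mm long, 16 mm thick, lying flat on the plate, its length within about 0.4 rad of the light box's y. The point is its middle, 8 mm above the plate
- dish_center (a point): loose square embryo dish of thick pale glass with a round hollow, to be left: 40 x 40 x 16 mm, on the plate. The point is its middle, 8 mm above the plate
- vial: loose capped glass vial, 26 mm across and 55 mm high, upright on the bench beside the catch slot; origin under its centre. Leave alone
- petri: loose closed petri dish, 93 mm across and 16 mm high, on the bench on the other side of the catch slot; origin under its centre. Leave alone
- sprayer: loose conical spray bottle, 82 mm across and about 195 mm high, on the bench to the robot's right; origin under its centre. Leave alone
- stage_disc: loose grey microscope stage disc, 94 mm across and 5 mm thick, flat on the bench to the robot's right; origin under its centre. Leave alone
- forceps: loose steel forceps about 130 mm long, 8 mm high, lying on the bench to the robot's left; origin under their middle. Leave alone
Things that resemble listed ones, but are neither listed nor needed, are in the scene too. Leave any green or yellow look-alike of the part that bears seed2_center alone.

How it is judged:
By the outcome, as a careful person would: the job done as asked, in the order asked, and still so for the second after the job is handed in, with the robot touching nothing.
It also fails if it takes over 72 s, if anything falls off the work surface, if the arm or the gripper's body presses on something with over 40 N, if the wrist force passes 120 N, or if a joint passes its speed limit or range.

## Robot

A 6-joint arm with a two-finger parallel gripper is mounted at the origin on the work surface. World frame = base frame: x ahead of the robot, y to its left, z up, the work surface at z = 0. Lengths are in mm, angles in rad, forces in N, time in s.
With the tool pointing down it reaches from about 275 to 1000 mm from the base axis. Payload 8.4 kg.
Tool frame: the origin (TCP) lies on the centre line of the jaws, within the pads' length; the fingertips stand 17 mm ahead of it and the grasp point (between the pads) lies 2 mm behind it (r.tcp_to_tips is the z of the fingertips in the tool frame, in mm); z points along the fingers, y is the direction in which the jaws open and shut (so a half turn about z gives the same grasp; the last joint's range is limited). The gripper opens to 85 mm and grips with 20 to 120 N. Pads are 22 mm wide; open, the fingers measure 114 mm over their backs; the gripper's body (76 mm by 85 mm) begins 54 mm behind the grasp point. The pads swing forward as they close: fully open they stand 13 mm farther back than shut.
Start: joints at [-1.209, 0.353, 1.633, -0, 1.155, -0.002], TCP at [222.391, -584.097, 213.981] pointing down, gripper open.
Joint ranges: [-2.63, 2.63], [-0.92, 2.1], [0.06, 2.66], [-1.3, 4.44], [0, 2.69], [-3.02, 3.02]. Speed limits (rad/s): [2.22, 2.22, 2.79, 3.14, 3.14, 3.14].

## Interface

Orientations are given as [roll, pitch, yaw] about the fixed x, y, z axes, in that order (R = Rz(yaw) Ry(pitch) Rx(roll)).
In Python, from rig import r, cams, job gives the robot as it stands.
- The arm moves only by the tool drive_tool, never from a script. Its argument "deltas" is a list of rows, each a list of 4 numbers: the shift along the tool's x, y, z in cm, then the turn about the tool's z in rad. In form: [[x, y, z, roll], ...]. A call has 1 to 12 rows; each row shifts and turns the commanded pose from where the row before left it, along the tool's axes as they then stand; what a row does not reach is not made up. A row lasts 1/12 s, in which the tool goes at most 41.7 mm and 7.16 degrees, less where a joint would pass 70% of its speed; a pose out of reach is approached as far as the arm can. A call with a gripper value outside its range is refused whole. "jaw" is the closure, from 0 (fully open) to 1 (shut), set as the call begins (left out, the last holds). The fingers move at their own pace and stop on an object; "force" is the grip in N (left out, the last holds). Time passes only in rows, so rows that do not move let the fingers close. It gives the time, the measured TCP pose, the force and the opening at its end, in the units of the state.
- r.sense(): the state, without advancing time (a new reading comes with each control period).
- cams.grab_frame(name): name is "scene" or "top" or "wrist"; returns (picture, depth): 384x512x3 uint8, red, green, blue; 384x512 float32, mm along the optical axis (not along the pixel's ray), 0 where there is no reading.
- cams.camera_params(name): a dict with "fx", "fy", "cx", "cy" (pixels), "R" (3x3) and "t" (3): a world point X has camera coordinates R X + t. Camera axes: x right, y down, z forward; pixel columns grow to the right and rows downward; lengths in mm; the calibration is good to about 2 mm. A picture is of the moment at which its call begins: read the wrist's pose just before it. camera_params takes no time and is no camera call; for the wrist camera it gives the pose at the moment of the call.
- job.sign_off(): hands the job in, once; it reports no verdict.
The state is a dict: "clock": time; "qpos": joint angles; "qvel": joint speeds; "joint_efforts": joint torques, N m; "eef_pos": TCP position; "tcp_rot": TCP orientation; "contact_force": force on the tool from outside, world axes, zero at the start; "wrist_torque": the same for the moment, N m; "opening": opening from 0.0 (shut) to 1.0 (fully open).
Only numpy, scipy, OpenCV 4.12 (cv2) and the standard library are available. Lean on these libraries where they do the work, as an engineer would, in place of code of your own. Each camera call takes 0.05 s, during which the arm holds its last target. There are 200 camera calls.

## Working session

There is one attempt and no reset: what is moved stays moved. The work goes in short steps, Python scripts to look and compute and a tool call to move; the robot and the scene stay as the last step left them, time stands still between calls to the robot, and variables do not carry over. Pictures are saved under pics/ and viewed, about 8 in all and at most 12, crops included, and the job is handed in when it is done.

Besides the shell and the picture viewer there is one more tool, called after "Emit:" as a command line: name --pt "numbers of a row" for each row, then --argument value for the rest. drive_tool: Moves the arm, as the interface text tells. Its arguments: {"type":"object","properties":{"deltas":{"type":"array"},"jaw":{"type":"number"},"force":{"type":"number"}},"required":["deltas"]}

```bash
mkdir -p pics; cat > h.py <<'E'
import numpy as np,cv2
from rig import r,cams,job
def grab(n,save=None):
    p=cams.camera_params(n); im,d=cams.grab_frame(n)
    if save: cv2.imwrite('pics/'+save,im[:,:,::-1])
    return im,d,p
def ray(p,u,v,z):
    R=np.array(p['R']);t=np.array(p['t']); c=-R.T@t
    d=R.T@np.array([(u-p['cx'])/p['fx'],(v-p['cy'])/p['fy'],1]); return c+d*(z-c[2])/d[2]
def proj(p,X):
    c=np.array(p['R'])@np.array(X)+np.array(p['t']); return p['fx']*c[0]/c[2]+p['cx'],p['fy']*c[1]/c[2]+p['cy']
E
python3 - <<'E'
from h import *
s=r.sense();print(s, r.tcp_to_tips)
a,d,p=grab('top');b,_,q=grab('scene')
print(p,-np.array(p['R']).T@p['t'],-np.array(q['R']).T@q['t'])
np.savez('top0.npz',im=a,d=d); np.savez('scene0.npz',im=b)
cv2.imwrite('pics/top0.png',a[:,:,::-1]);cv2.imwrite('pics/scene0.png',b[:,:,::-1])
E
```

```text
{'clock': 0.0, 'qpos': array([-1.20937220e+00,  3.53640442e-01,  1.63414280e+00, -7.06051832e-06,
        1.15523953e+00, -2.41114556e-03]), 'qvel': array([-1.08285088e-03,  9.24027963e-04, -2.24359228e-03, -1.28921770e-03,
       -3.68885602e-05, -1.26104904e-04]), 'joint_efforts': array([ 3.44353946e-03, -6.05238891e+01, -3.42064583e+01,  1.31226034e-04,
        9.32964758e-03,  3.71153135e-06]), 'eef_pos': array([ 222.22089718, -583.60448109,  213.26282486]), 'tcp_rot': array([-3.14016252e+00,  3.00728230e-06,  3.63838130e-01]), 'contact_force': array([-0.38134773, -0.30890492, -0.8005568 ]), 'wrist_torque': array([ 0.00134781, -0.00410159,  0.02777551]), 'opening': 1.0039921262803302} 17.0
{'fx': 465.5479099043637, 'fy': 465.5479099043637, 'cx': 262.6395828296262, 'cy': 196.6373675647662, 'R': array([[-0.02774187, -0.99958367,  0.00792986],
       [-0.98908   ,  0.02629994, -0.14501403],
       [ 0.1447451 , -0.01186622, -0.98939782]]), 't': array([  -6.04388494,  538.82508254, 1278.68562149])} [ 347.68996428   -5.03926451 1343.31389157] [1117.84586009  765.7460002   821.13250671]
```

View pics/top0.png

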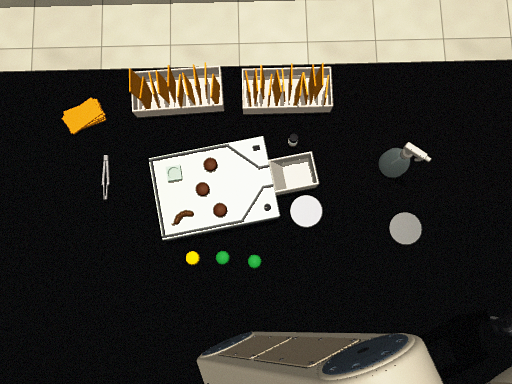

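View pics/scene0.png

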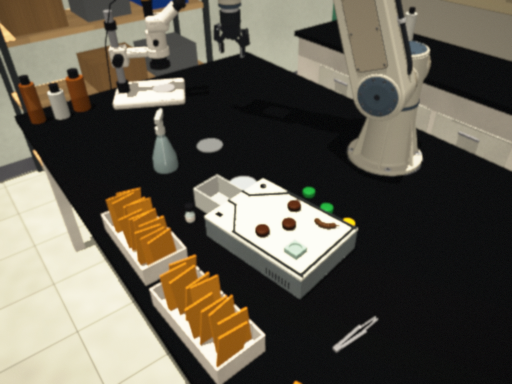

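The top view shows the light box with its neck pointing right (about 270,176). The seeds are near (210,165), (203,189) and (220,210), the pod near (182,217) and the dish near (175,173). The scene view agrees. Next I'll measure them.

```bash
cat >> h.py <<'E'
def world_z(d,p):
    v,u=np.mgrid[:d.shape[0],:d.shape[1]]; C=np.stack([(u-p['cx'])/p['fx']*d,(v-p['cy'])/p['fy']*d,d],-1)-np.array(p['t'])
    return C@np.array(p['R'])
def seeds(a,p,roi):
    h=cv2.cvtColor(a,cv2.COLOR_RGB2HSV); m=((a[...,0]<150)&(a[...,0].astype(int)-a[...,2]>25)&((h[...,0]<15)|(h[...,0]>170))).astype(np.uint8)
    m&=roi; n,l,st,c=cv2.connectedComponentsWithStats(m,connectivity=4)
    return [(st[i,4],st[i,2:4],c[i],l==i) for i in range(1,n) if st[i,4]>25]
E
python3 - <<'E'
from h import *
f=np.load('top0.npz');a,d=f['im'],f['d'];p=cams.camera_params('top')
W=world_z(d,p)
m=((abs(W[...,2]-78)<14)&(d>0)).astype(np.uint8)
roi=np.zeros_like(m);roi[120:250,130:300]=1
m&=roi; m=cv2.morphologyEx(m,cv2.MORPH_OPEN,np.ones((5,5)))
n,l,st,c=cv2.connectedComponentsWithStats(m);i=1+st[1:,4].argmax();print(st[i])
cn=max(cv2.findContours((l==i).astype(np.uint8),0,2)[0],key=cv2.contourArea)[:,0]
P=np.array([ray(p,u,v,75)[:2] for u,v in cn])
rc=cv2.minAreaRect(P.astype(np.float32));print(rc);bx=cv2.boxPoints(rc);print(bx,[proj(p,[*b,75]) for b in bx])
print('plate z med',np.median(W[...,2][l==i]))
rr=np.zeros_like(m);rr[140:236,152:275]=1
for s in seeds(a,p,rr): print(s[0],s[1],s[2],ray(p,*s[2],85))
big=cv2.resize(a[125:250,140:330],None,fx=4,fy=4,interpolation=cv2.INTER_CUBIC);cv2.imwrite('pics/crop0.png',big[:,:,::-1])
E
```

```text
[ 149  137  130  102 8996]
((564.82763671875, 115.8520278930664), (231.28451538085938, 325.0258483886719), 9.883042335510254)
[[423.00818 256.10474]
 [478.7948  -64.09778]
 [706.6471  -24.40068]
 [650.8605  295.80182]] [(np.float64(161.9169627039485), np.float64(239.51570105564517)), (np.float64(279.2004858294872), np.float64(215.8857588845034)), (np.float64(262.4036719982097), np.float64(135.50842689655585)), (np.float64(147.91001457498388), np.float64(157.80833580672572))]
plate z med 75.80380962549351
134 [13 13] [209.82835821 163.85074627] [626.9973208  122.92946849  85.        ]
130 [13 13] [201.94615385 188.53076923] [558.59808638 145.24849078  85.        ]
137 [14 14] [219.51824818 209.2189781 ] [500.33102222  98.03953538  85.        ]
104 [20 13] [182.35576923 215.69230769] [485.35827247 198.96297132  85.        ]
```

View pics/crop0.png

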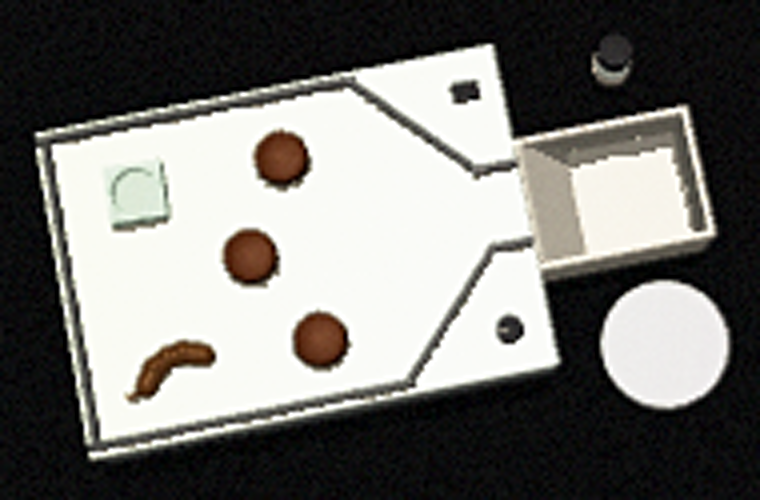

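Emit:
drive_tool --pt "2.44 -2.54 0 0" --pt "2.44 -2.54 0 0" --pt "2.44 -2.54 0 0" --pt "2.44 -2.54 0 0" --pt "2.44 -2.54 0 0" --pt "2.44 -2.54 0 0" --pt "2.44 -2.54 0 0" --pt "2.44 -2.54 0 0" --pt "2.44 -2.54 0 0" --pt "2.44 -2.54 0 0" --pt "2.44 -2.54 0 0" --pt "2.44 -2.54 0 0" --jaw 0.68

```text
clock: 1.1
eef_pos: [387.7, -193.4, 213.9]
tcp_rot: [-3.142, 0.0, 0.364]
contact_force: [1.2, -0.5, 0.1]
opening: 0.319
```

Emit:
drive_tool --pt "2.44 -2.54 0 0" --pt "2.44 -2.54 0 0" --pt "2.44 -2.54 0 0" --pt "2.44 -2.54 0 0" --pt "2.44 -2.54 0 0" --pt "2.44 -2.54 0 0" --pt "2.44 -2.54 0 0" --pt "2.44 -2.54 0 0" --pt "2.44 -2.54 0 0" --pt "2.44 -2.54 0 0" --pt "2.44 -2.54 0 0" --pt "2.44 -2.54 0 0"

```text
clock: 2.1
eef_pos: [552.9, 195.7, 213.6]
tcp_rot: [3.142, 0.001, 0.364]
contact_force: [1.2, 0.6, 0.6]
opening: 0.319
```

Emit:
drive_tool --pt "0 0 0.3 0.115" --pt "0 0 0.3 0.115" --pt "0 0 0.3 0.115" --pt "0 0 0.3 0.115" --pt "0 0 0.3 0.115" --pt "0 0 0.3 0.115" --pt "0 0 0.3 0.115" --pt "0 0 0.3 0.115" --pt "0 0 0.3 0.115" --pt "0 0 0.3 0.115" --pt "0 0 0.3 0.115" --pt "0 0 0.3 0.115"

```text
clock: 3.1
eef_pos: [552.5, 193.9, 177.5]
tcp_rot: [3.141, 0.0, -1.022]
contact_force: [0.2, 0.3, -0.7]
opening: 0.319
```

Emit:
drive_tool --pt "0 0 0 -0.115" --pt "0 0 0 -0.115" --pt "0 0 0 -0.115" --pt "0 0 0 -0.115" --pt "0 0 0 -0.115" --pt "0 0 0 -0.115" --pt "0 0 0 -0.115" --pt "0 0 0 -0.115" --pt "0 0 0 -0.115" --pt "0 0 0 -0.115" --pt "0 0 0 -0.115" --pt "0 0 0 -0.115"

```text
clock: 4.1
eef_pos: [552.5, 193.9, 177.6]
tcp_rot: [-3.142, 0.001, 0.369]
contact_force: [0.1, -0.3, 0.0]
opening: 0.32
```

Emit:
drive_tool --pt "0 0 0 -0.115" --pt "0 0 0 -0.115" --pt "0 0 0 -0.115" --pt "0 0 0 -0.115" --pt "0 0 0 -0.115" --pt "0 0 0 -0.115" --pt "0 0 0 -0.115" --pt "0 0 0 -0.115" --pt "0 0 0 -0.115" --pt "0 0 0 -0.115" --pt "0 0 0 -0.115" --pt "0 0 0 -0.12"

```text
clock: 5.1
eef_pos: [552.4, 193.9, 177.6]
tcp_rot: [-3.141, 0.0, 1.754]
contact_force: [-0.6, -0.1, 0.1]
opening: 0.322
```

```bash
cat >> h.py <<'E'
th=0.1725;C0=np.array([564.8,115.9])
def toL(x): 
    dx,dy=x[0]-C0[0],x[1]-C0[1]; return np.round([dx*np.cos(th)+dy*np.sin(th),-dx*np.sin(th)+dy*np.cos(th)],1)
def state():
    s=r.sense(); print('t',s['clock'],'L',toL(s['eef_pos']),'z',s['eef_pos'][2],'rot',s['tcp_rot'],'q6',s['qpos'][5],'F',s['contact_force'])
E
python3 -c "
from h import *
state()
a,d,p=grab('wrist','w1.png')
W=world_z(d,p);zz=W[...,2]
for n,b in (('B',(558.6,145.2)),): print(toL(b))
for v in range(0,384,32): print(v,[int(x) for x in zz[v,::48]])
"
```

```text
t 5.1 L [ 1.2 78.9] z 177.59888016327457 rot [-3.14080463e+00  1.08783288e-04  1.75446436e+00] q6 0.1512730311963106 F [-0.59247732 -0.08025352  0.05496959]
[-1.1 29.9]
0 [0, 0, 1, 1, 0, 0, -1, -1, 0, 0, -1]
32 [0, 0, 0, 0, 0, 0, 0, 0, -1, 0, 0]
64 [0, 0, 0, 1, 0, 0, 0, 0, 0, -1, 0]
96 [1, 0, 0, 82, 81, 81, 80, 78, 80, -1, 0]
128 [0, 0, 0, 75, 337, 74, 74, 73, 80, 0, -1]
160 [0, 0, 17, 74, 75, 75, 73, 84, 80, 0, -2]
192 [0, 0, 0, 75, 86, 75, 74, 90, -1, -1, 9]
224 [0, -1, 17, 75, 73, 74, 74, 74, 0, 0, 25]
256 [0, -1, 0, 74, 74, 95, 217, 73, 0, 0, 41]
288 [1, 0, 0, 243, 242, 74, 225, 92, 0, 0, 54]
320 [0, 0, 258, 253, 264, 74, 75, 263, 257, 0, 0]
352 [0, 271, 269, 252, 275, 269, 268, 276, 250, 270, 39]
```

View pics/w1.png

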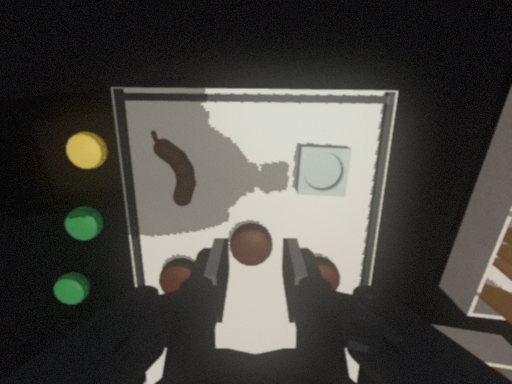

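The wrist view shows pod, dish and all three seeds as in the top view, with the fingertips above at about (222,240) and (290,240). I'll read the fingertip height from depth and cross-check the seed positions.

```bash
python3 -c "
from h import *
s=r.sense();a,d,p=grab('wrist')
print('cam',-np.array(p['R']).T@p['t'],toL(-np.array(p['R']).T@p['t']))
W=world_z(d,p);z=W[...,2];m=(z>115)&(z<215)&(d>0)&(d<400);m[:225]=0
P=W[m];L=np.array([toL(x) for x in P]);print(len(P))
for sg in (-1,1):
  k=L[:,0]*sg>0; print(sg,'zmin',np.percentile(P[k,2],[0,1,5]))
  t=k&(P[:,2]<np.percentile(P[k,2],1)+8); print(' x',L[t,0].min(),L[t,0].max(),'y',L[t,1].min(),L[t,1].max())
roi=np.zeros(z.shape,np.uint8);roi[130:300,130:370]=1
k=(((z>82)&(z<100)).astype(np.uint8))&roi
n,l,st,c=cv2.connectedComponentsWithStats(k)
for i in range(1,n):
  if st[i,4]>200: 
    q=np.array([toL(x) for x in W[l==i]]);print(st[i,4],c[i],'mean',q.mean(0),q.min(0),q.max(0),'z',np.median(z[l==i]))
"
```

```text
cam [537.5568234  270.34872817 337.31465284] [ -0.3 156.8]
1135
-1 zmin [194.07209304 195.89539706 198.60704217]
 x -25.0 -12.2 y 68.5 90.4
1 zmin [194.4875305  196.34449175 198.38037539]
 x 14.6 27.1 y 68.8 91.2
1464 [177.04576503 167.97131148] mean [-63.25498634  98.10826503] [-82.8  65.3] [-49.4 128.4] z 89.61705131508315
2488 [323.37057878 170.78858521] mean [56.72463826 98.02483923] [35.8 77.2] [ 77.1 118.4] z 89.39394096193585
1423 [250.47716093 244.3056922 ] mean [-2.19789178 32.59908644] [-20.8  11.9] [16.  48.7] z 93.97098646457366
832 [174.01201923 273.95913462] mean [-70.63521635   1.31346154] [-86.2 -18. ] [-55.   12.5] z 93.83703214415647
401 [328.98753117 271.90773067] mean [68.94937656  6.08703242] [ 58.1 -11.8] [79.2 15.2] z 93.17154036613343
```

```bash
python3 -c "
from h import *
p=cams.camera_params('wrist');_,d,_=grab('wrist');W=world_z(d,p)
e=r.sense()['eef_pos']
yl=np.array([-np.sin(th),np.cos(th),0]);xl=np.array([np.cos(th),np.sin(th),0])
for dz in (-17,-10,0,17,40): print(dz,[np.round(proj(p,e+sx*xl+np.array([0,0,dz]))) for sx in (-14,14)])
for v in range(232,330,8): print(v,[(int(W[v,u,2]),*toL(W[v,u]).astype(int)) for u in (212,220,226,288,294,300)])
"
```

```text
-17 [array([233., 227.]), array([278., 227.])]
-10 [array([232., 232.]), array([279., 232.])]
0 [array([231., 239.]), array([280., 239.])]
17 [array([228., 254.]), array([283., 254.])]
40 [array([224., 279.]), array([287., 279.])]
232 [(75, np.int64(-38), np.int64(36)), (75, np.int64(-31), np.int64(36)), (74, np.int64(-25), np.int64(35)), (73, np.int64(31), np.int64(35)), (74, np.int64(37), np.int64(36)), (74, np.int64(42), np.int64(36))]
240 [(74, np.int64(-38), np.int64(27)), (201, np.int64(-15), np.int64(89)), (202, np.int64(-12), np.int64(90)), (201, np.int64(16), np.int64(90)), (201, np.int64(19), np.int64(90)), (74, np.int64(43), np.int64(28))]
248 [(210, np.int64(-18), np.int64(90)), (210, np.int64(-14), np.int64(90)), (208, np.int64(-12), np.int64(89)), (209, np.int64(16), np.int64(90)), (209, np.int64(18), np.int64(90)), (202, np.int64(22), np.int64(86))]
256 [(216, np.int64(-17), np.int64(89)), (217, np.int64(-14), np.int64(90)), (209, np.int64(-12), np.int64(85)), (215, np.int64(15), np.int64(89)), (217, np.int64(17), np.int64(90)), (217, np.int64(20), np.int64(90))]
264 [
[... 1256 characters left out ...]
int64(78)), (251, np.int64(15), np.int64(91))]
312 [(261, np.int64(-11), np.int64(96)), (231, np.int64(-13), np.int64(72)), (74, np.int64(-27), np.int64(-52)), (227, np.int64(15), np.int64(69)), (233, np.int64(16), np.int64(74)), (261, np.int64(14), np.int64(96))]
320 [(264, np.int64(-11), np.int64(96)), (232, np.int64(-13), np.int64(69)), (74, np.int64(-27), np.int64(-62)), (74, np.int64(35), np.int64(-62)), (233, np.int64(16), np.int64(70)), (264, np.int64(13), np.int64(96))]
328 [(267, np.int64(-10), np.int64(96)), (75, np.int64(-33), np.int64(-71)), (74, np.int64(-27), np.int64(-72)), (74, np.int64(35), np.int64(-71)), (75, np.int64(42), np.int64(-71)), (267, np.int64(13), np.int64(96))]
```

Emit:
drive_tool --pt "-0.2 -0.25 1 0.011" --pt "0 0 1 0" --pt "0 0 1 0" --pt "0 0 1 0" --pt "0 0 1 0" --pt "0 0 1 0" --pt "0 0 1 0" --pt "0 0 0 0"

```text
clock: 5.92
eef_pos: [549.3, 191.1, 105.5]
tcp_rot: [-3.138, 0.001, 1.738]
contact_force: [-0.1, -0.3, 0.3]
opening: 0.319
```

```bash
python3 -c "
from h import *
state()
a,d,p=grab('wrist');W=world_z(d,p)
for v in range(228,252,4): print(v,[(int(W[v,u,2]),*toL(W[v,u]).astype(int)) for u in (216,222,226,288,294)])
b,d2,q=grab('scene')
e=r.sense()['eef_pos'];u,v=proj(q,e);print(u,v)
u,v=int(u),int(v);print([np.round(proj(q,e+[0,0,z])) for z in (-17,0,17,40)])
c=cv2.resize(b[v-90:v+60,u-100:u+100],None,fx=4,fy=4,interpolation=cv2.INTER_CUBIC)
cv2.imwrite('pics/s1.png',c[:,:,::-1]); print('crop origin',u-100,v-90)
"
```

```text
t 5.9167 L [-2.3 76.8] z 105.46482658582428 rot [-3.13826570e+00  5.38768679e-04  1.73764814e+00] q6 0.1653947264494217 F [-0.14653112 -0.28629111  0.31310349]
228 [(74, np.int64(-28), np.int64(69)), (74, np.int64(-24), np.int64(69)), (74, np.int64(-22), np.int64(69)), (75, np.int64(19), np.int64(70)), (73, np.int64(23), np.int64(69))]
232 [(74, np.int64(-29), np.int64(66)), (74, np.int64(-24), np.int64(67)), (74, np.int64(-22), np.int64(67)), (75, np.int64(19), np.int64(67)), (74, np.int64(23), np.int64(67))]
236 [(74, np.int64(-29), np.int64(64)), (74, np.int64(-25), np.int64(64)), (74, np.int64(-22), np.int64(64)), (74, np.int64(19), np.int64(64)), (74, np.int64(23), np.int64(63))]
240 [(129, np.int64(-21), np.int64(88)), (128, np.int64(-18), np.int64(87)), (128, np.int64(-16), np.int64(87)), (130, np.int64(13), np.int64(88)), (130, np.int64(16), np.int64(88))]
244 [(133, np.int64(-20), np.int64(87)), (133, np.int64(-18), np.int64(87)), (134, np.int64(-15), np.int64(88)), (133, np.int64(13), np.int64(87)), (133, np.int64(15), np.int64(88))]
248 [(138, np.int64(-20), np.int64(88)), (137, np.int64(-17), np.int64(87)), (135, np.int64(-15), np.int64(86)), (136, np.int64(12), np.int64(87)), (137, np.int64(15), np.int64(88))]
303.9918409153047 225.97775935225476
[array([304., 231.]), array([304., 226.]), array([304., 221.]), array([305., 213.])]
crop origin 203 135
```

View pics/s1.png

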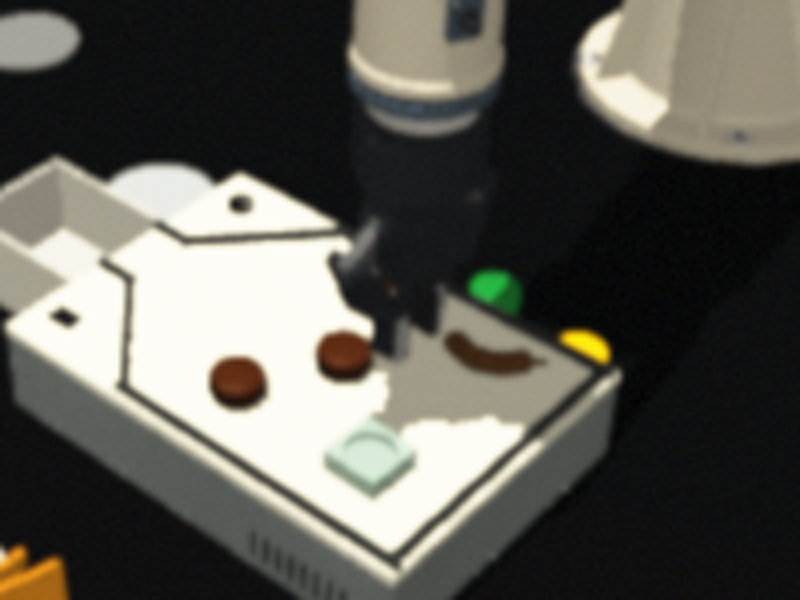

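The scene crop shows the near fingertip ending at about (393,358) and the far one at about (425,335). Both views put the tips roughly 15–20 mm above the TCP, not 17 mm below it as stated. I'll go by the images, so I'm descending partway and measuring again.

Emit:
drive_tool --pt "0 0 0.5 0" --pt "0 0 0.5 0" --pt "0 0 0.5 0" --pt "0 0 0.5 0" --pt "0 0 0.4 0" --pt "0 0 0.4 0" --pt "0 0 0 0"

```text
clock: 6.6
eef_pos: [550.1, 191.4, 79.0]
tcp_rot: [-3.14, 0.0, 1.738]
contact_force: [0.4, -0.0, -0.5]
opening: 0.319
```

```bash
python3 -c "
from h import *
state()
a,d,p=grab('wrist');W=world_z(d,p)
for v in range(234,250,1): print(v,[(round(float(W[v,u,2]),1),*toL(W[v,u]).astype(int)) for u in (216,222,290,294)],a[v,[216,222,290,294],0])
b,d2,q=grab('scene')
e=r.sense()['eef_pos']
print([np.round(proj(q,e+[0,0,z]),1) for z in (-17,0,17,40)])
c=cv2.resize(b[185:260,250:350],None,fx=8,fy=8,interpolation=cv2.INTER_CUBIC)
cv2.imwrite('pics/s2.png',c[:,:,::-1])
"
```

```text
t 6.6 L [-1.5 76.9] z 79.03574535743694 rot [-3.14031618e+00  2.18340570e-04  1.73777714e+00] q6 0.1652285533763698 F [ 0.39350057 -0.01137477 -0.48843319]
234 [(73.5, np.int64(-24), np.int64(77)), (74.1, np.int64(-21), np.int64(77)), (74.2, np.int64(18), np.int64(77)), (74.2, np.int64(20), np.int64(77))] [132 134 136 138]
235 [(75.1, np.int64(-24), np.int64(77)), (74.4, np.int64(-20), np.int64(77)), (75.4, np.int64(18), np.int64(77)), (74.9, np.int64(20), np.int64(77))] [133 133 137 137]
236 [(73.4, np.int64(-24), np.int64(76)), (74.6, np.int64(-21), np.int64(76)), (74.3, np.int64(18), np.int64(76)), (74.6, np.int64(20), np.int64(76))] [134 133 138 136]
237 [(75.0, np.int64(-24), np.int64(76)), (74.1, np.int64(-21), np.int64(75)), (75.0, np.int64(18), np.int64(76)), (74.5, np.int64(20), np.int64(75))] [126 126 132 130]
238 [(100.1, np.int64(-20), np.int64(87)), (101.1, np.int64(-17), np.int64(88)), (101.1, np.int64(15), np.int64(88)), (101.2, np.int64(17), np.int64(88))] [103 102 109 107]
239 [(102.1, np.int64(-20), np.int64(88)), (101.3, np.int64(-17), np.int64(87)), (102.2, np.int
[... 1168 characters left out ...]
64(87)), (108.8, np.int64(14), np.int64(87)), (109.3, np.int64(16), np.int64(88))] [90 73 93 97]
247 [(110.0, np.int64(-19), np.int64(88)), (110.5, np.int64(-16), np.int64(88)), (110.4, np.int64(14), np.int64(88)), (110.8, np.int64(16), np.int64(88))] [ 89  72  95 100]
248 [(112.2, np.int64(-19), np.int64(88)), (112.1, np.int64(-16), np.int64(88)), (111.0, np.int64(14), np.int64(88)), (111.9, np.int64(16), np.int64(88))] [88 70 96 97]
249 [(112.4, np.int64(-19), np.int64(88)), (112.2, np.int64(-16), np.int64(88)), (112.1, np.int64(14), np.int64(88)), (112.8, np.int64(15), np.int64(88))] [88 61 96 96]
[array([303.1, 239.4]), array([303.4, 234.4]), array([303.7, 229.3]), array([304.2, 222.2])]
```

View pics/s2.png

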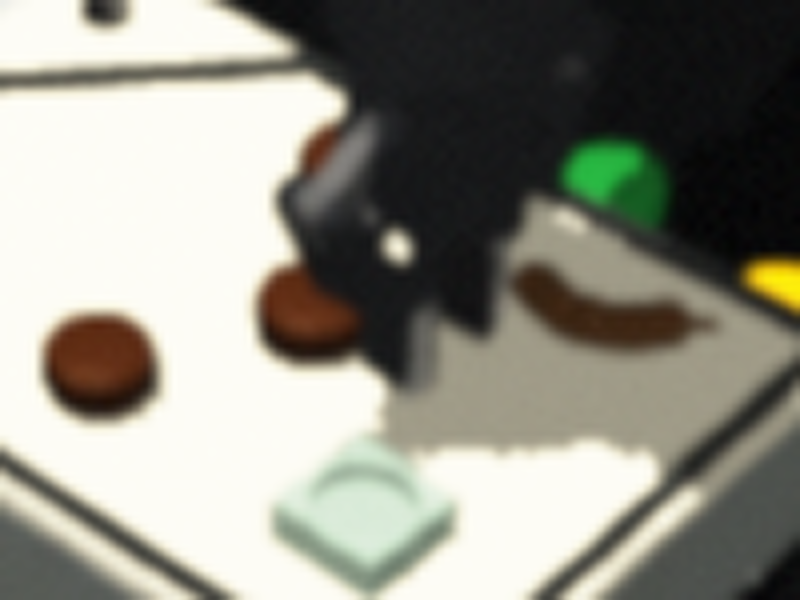

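Emit:
drive_tool --pt "0 0 0.4 0" --pt "0 0 0.4 0" --pt "0 0 0.4 0" --pt "0 0 0.3 0" --pt "0 0 0 0"

```text
clock: 7.12
eef_pos: [550.1, 191.4, 64.1]
tcp_rot: [-3.14, 0.0, 1.738]
contact_force: [0.3, 0.4, 0.7]
opening: 0.325
```

```bash
cat >> h.py <<'E'
def tips(W):
    f=[];g=[]
    for u in list(range(212,224))+list(range(288,298)):
        c=W[225:260,u]; k=np.where(c[:,2]>79)[0]
        if len(k): f.append(c[k[0],2]); g.append(c[k[0]-1,2])
    print('tips z',np.round(np.percentile(f,[10,50,90]),1),'plate just above',np.median(g))
E
python3 -c "
from h import *
state()
a,d,p=grab('wrist','w3.png');W=world_z(d,p);tips(W)
b,d2,q=grab('scene')
c=cv2.resize(b[195:255,260:340],None,fx=8,fy=8,interpolation=cv2.INTER_CUBIC)
cv2.imwrite('pics/s3.png',c[:,:,::-1])
e=r.sense()['eef_pos'];print([np.round(proj(q,e+[0,0,z]),1) for z in (0,17,21)])
"
```

```text
t 7.1167 L [-1.5 76.9] z 64.13792574029183 rot [-3.14037128e+00  2.18864178e-04  1.73782931e+00] q6 0.1652253727032135 F [0.30411667 0.35276456 0.69757193]
tips z [ 85.2  86.1 223.8] plate just above 74.73659903999354
[array([303.1, 238.8]), array([303.5, 233.8]), array([303.5, 232.6])]
```

View pics/s3.png

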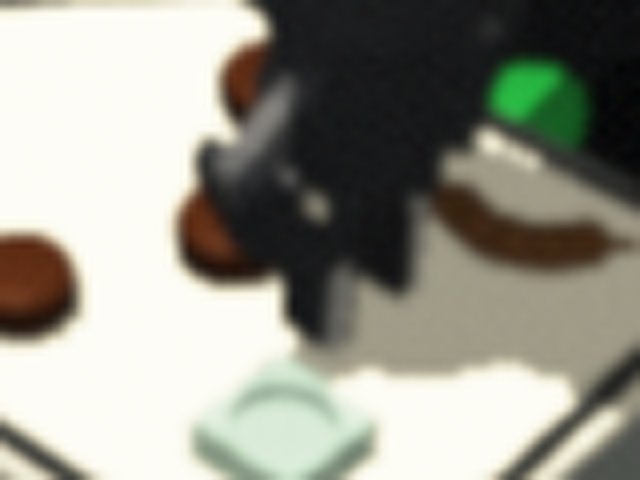

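Emit:
drive_tool --pt "-0.8 0 0.2 0" --pt "-0.6 0.01 0 0" --pt "-0.6 0.01 0 0" --pt "-0.6 0.01 0 0" --pt "-0.6 0.01 0 0" --pt "-0.6 0.01 0 0" --pt "-0.6 0.01 0 0" --pt "-0.6 0.01 0 0" --pt "-0.6 0.01 0 0" --pt "-0.6 0.01 0 0" --pt "-0.6 0.01 0 0" --pt "-0.6 0.01 0 0"

```text
clock: 8.22
eef_pos: [564.1, 118.2, 63.0]
tcp_rot: [3.142, -0.0, 1.738]
contact_force: [0.2, 1.2, 0.7]
opening: 0.317
```

```bash
cat >> h.py <<'E'
def look():
    a,d,p=grab('wrist');W=world_z(d,p);z=W[...,2]
    m=((z>82)&(z<100)&(d>0)).astype(np.uint8)
    xy=W[...,:2]-C0; X=xy[...,0]*np.cos(th)+xy[...,1]*np.sin(th);Y=-xy[...,0]*np.sin(th)+xy[...,1]*np.cos(th)
    m&=((abs(X)<105)&(Y<155)&(Y>-175)).astype(np.uint8)
    h=(a[...,0].astype(int)-a[...,2]>12).astype(np.uint8)
    for nm,k in (('all',m),('brown',m&h)):
        n,l,st,c=cv2.connectedComponentsWithStats(k)
        for i in range(1,n):
            if st[i,4]>60: q=l==i; print(nm,st[i,4],'x %.0f..%.0f y %.0f..%.0f'%(X[q].min(),X[q].max(),Y[q].min(),Y[q].max()),'z %.0f'%np.median(z[q]))
def topseeds():
    a,d,p=grab('top'); rr=np.zeros(a.shape[:2],np.uint8);rr[135:240,150:320]=1
    for s in seeds(a,p,rr): print('top',s[0],s[1],np.round(s[2]),'L@85',toL(ray(p,*s[2],85)),'depth z',np.median(world_z(d,p)[...,2][s[3]]).round())
E
python3 -c "
from h import *
state();topseeds();look()"
```

```text
t 8.2167 L [-0.3  2.4] z 62.99936511583778 rot [ 3.14156538e+00 -2.77948051e-05  1.73778350e+00] q6 0.03696393933463463 F [0.17843611 1.15856858 0.67892997]
all 5944 x -82..-49 y 64..115 z 90
all 10744 x 35..78 y 77..115 z 87
all 4069 x 42..79 y -18..15 z 94
all 3869 x -86..-48 y -22..12 z 94
all 4962 x -28..27 y -41..14 z 94
brown 5942 x -82..-49 y 64..115 z 90
brown 3691 x 42..79 y -18..15 z 94
brown 3378 x -86..-49 y -22..12 z 94
brown 3571 x -17..16 y -41..-3 z 94
```

Emit:
drive_tool --pt "-0.6 0 0 0" --pt "-0.6 0 0 0" --pt "-0.6 0 0 0" --pt "-0.6 0 0 0" --pt "-0.6 0 0 0" --pt "-0.6 0 0 0" --pt "-0.6 0 0 0" --pt "-0.6 0 0 0" --pt "-0.6 0 0 0" --pt "-0.6 0 0 0" --pt "-0.6 0 0 0" --pt "-0.6 0 0 0"

```text
clock: 9.32
eef_pos: [576.1, 47.2, 63.0]
tcp_rot: [3.142, -0.0, 1.738]
contact_force: [0.7, 1.1, 0.7]
opening: 0.32
```

Emit:
drive_tool --pt "-0.6 0 0 0" --pt "-0.6 0 0 0" --pt "-0.6 0 0 0" --pt "-0.6 0 0 0" --pt "-0.6 0 0 0" --pt "-0.6 0 0 0"

```text
clock: 9.82
eef_pos: [582.1, 11.7, 63.0]
tcp_rot: [-3.142, -0.0, 1.738]
contact_force: [-0.1, -0.5, -0.4]
opening: 0.322
```

```bash
python3 -c "
from h import *
state();look()"
```

```text
t 9.8167 L [  -0.9 -105.6] z 62.97022139482483 rot [-3.14158600e+00 -4.13385300e-05  1.73779377e+00] q6 -0.1495419537592903 F [-0.10266811 -0.52566215 -0.3925577 ]
all 8220 x -86..-48 y -26..8 z 94
all 7481 x 41..79 y -24..8 z 94
all 4969 x -28..26 y -147..-94 z 94
brown 7796 x -86..-48 y -26..8 z 94
brown 7149 x 41..79 y -24..7 z 94
brown 3564 x -17..15 y -147..-110 z 94
```

Emit:
drive_tool --pt "-0.5 0 0 0" --pt "-0.5 0 0 0" --pt "-0.5 0 0 0" --pt "-0.5 0 0 0" --pt "-0.5 0 0 0" --pt "-0.5 0 0 0" --pt "-0.5 0 0 0" --pt "-0.5 0 0 0" --pt "0 0 0 0" --pt "0 0 0 0"

```text
clock: 10.7
eef_pos: [588.6, -27.5, 63.0]
tcp_rot: [-3.142, -0.0, 1.737]
contact_force: [0.5, -1.3, -1.1]
opening: 0.318
```

```bash
python3 -c "
from h import *
state();topseeds();look();grab('scene','s4.png')"
```

```text
t 10.7 L [  -1.1 -145.4] z 62.96752355936991 rot [-3.14154978e+00 -3.95874209e-05  1.73720850e+00] q6 -0.21568623824050898 F [ 0.45049467 -1.33471375 -1.11283373]
top 135 [13 13] [210. 164.] L@85 [62.4 -3.6] depth z 95.0
top 47 [7 9] [284. 173.] L@85 [  -3.8 -200.1] depth z 36.0
top 140 [14 14] [220. 209.] L@85 [-67.   -6.8] depth z 95.0
top 104 [20 13] [182. 216.] L@85 [-63.9  95.6] depth z 90.0
all 543 x -28..-15 y -156..-133 z 93
all 541 x 12..26 y -156..-133 z 93
```

View pics/s4.png

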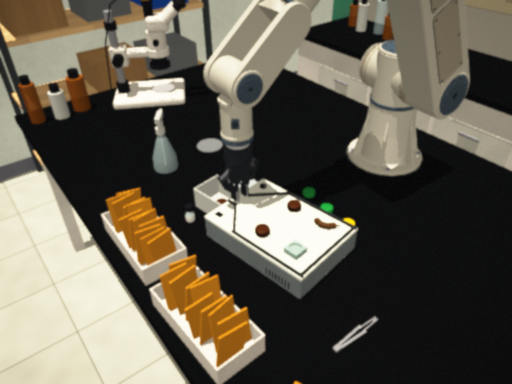

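Seed 0 is down in the slot: the top view shows brown at z 36, and the scene shows brown inside the slot near (222,200). The others haven't moved. Next is the seed at L(62,-4).

Emit:
drive_tool --pt "0 0 -1.5 0" --pt "0 0 -2 0" --pt "0 0 -1.5 0" --pt "2.6 0.9 0 0" --pt "2.6 0.9 0 0" --pt "2.6 0.9 0 0" --pt "2.6 0.9 0 0" --pt "2.6 0.9 0 0" --pt "2.6 0.9 0 0" --pt "2.7 0.9 0 0" --pt "0 0 0 0"

```text
clock: 11.77
eef_pos: [621.0, 168.6, 113.2]
tcp_rot: [3.14, -0.002, 1.741]
contact_force: [0.7, -0.9, 1.0]
opening: 0.323
```

Emit:
drive_tool --pt "0 0 1 0" --pt "0 0 1 0" --pt "0 0 1 0" --pt "0 0 1 0" --pt "0 0 1 0" --pt "0 0 0 0"

```text
clock: 12.27
eef_pos: [618.7, 162.6, 60.1]
tcp_rot: [-3.138, 0.0, 1.737]
contact_force: [-1.0, 0.1, -0.1]
opening: 0.318
```

```bash
python3 -c "
from h import *
state();look()"
```

```text
t 12.2667 L [61.1 36.7] z 60.12785241996517 rot [-3.13761703e+00  3.88615007e-04  1.73680251e+00] q6 0.08865536544818725 F [-0.97182337  0.13432642 -0.07812059]
all 9475 x 36..77 y 77..118 z 90
all 548 x -58..-48 y 65..97 z 85
all 627 x 34..48 y 26..49 z 92
all 632 x 75..89 y 26..49 z 92
all 3299 x 42..80 y -11..15 z 94
all 2817 x -73..-48 y -24..13 z 93
brown 547 x -58..-48 y 65..97 z 85
brown 2909 x 42..80 y -11..15 z 94
brown 2215 x -73..-48 y -24..13 z 94
```

Emit:
drive_tool --pt "-0.5 0 0 0" --pt "-0.5 0 0 0" --pt "-0.5 -0.1 0 0" --pt "-0.6 -0.2 0 0" --pt "-0.6 -0.32 0 0" --pt "-0.6 -0.32 0 0" --pt "-0.6 -0.32 0 0" --pt "-0.6 -0.32 0 0" --pt "-0.6 -0.32 0 0" --pt "-0.6 -0.32 0 0" --pt "-0.6 -0.32 0 0"

```text
clock: 13.23
eef_pos: [605.5, 96.7, 63.0]
tcp_rot: [3.142, -0.0, 1.738]
contact_force: [-0.0, 0.4, 0.9]
opening: 0.318
```

```bash
python3 -c "
from h import *
state();look()"
```

```text
t 13.2333 L [ 36.8 -25.9] z 63.02191740814717 rot [ 3.14158425e+00 -6.92952501e-06  1.73774036e+00] q6 -0.01097917770203107 F [-0.02034238  0.39031799  0.93148523]
all 2271 x -66..-49 y 64..88 z 88
all 3077 x 36..76 y 77..88 z 90
all 5317 x -82..-48 y -26..12 z 94
all 4945 x 9..64 y -67..-14 z 94
brown 2271 x -66..-49 y 64..88 z 88
brown 4715 x -82..-48 y -26..12 z 94
brown 3572 x 20..53 y -67..-30 z 94
```

Emit:
drive_tool --pt "-0.57 -0.31 0 0" --pt "-0.57 -0.31 0 0" --pt "-0.57 -0.31 0 0" --pt "-0.57 -0.31 0 0" --pt "-0.57 -0.31 0 0" --pt "-0.57 -0.31 0 0" --pt "-0.57 -0.31 0 0" --pt "-0.57 -0.31 0 0" --pt "-0.57 -0.31 0 0" --pt "-0.57 -0.31 0 0" --pt "-0.57 -0.31 0 0" --pt "-0.57 -0.31 0 0"

```text
clock: 14.28
eef_pos: [580.2, 23.2, 63.0]
tcp_rot: [-3.142, -0.0, 1.738]
contact_force: [0.3, 0.1, 0.1]
opening: 0.322
```

```bash
python3 -c "
from h import *
state();look()"
```

```text
t 14.2833 L [ -0.7 -94. ] z 62.98456897382539 rot [-3.14156566e+00 -2.80961195e-05  1.73771734e+00] q6 -0.12963289120367102 F [0.31373049 0.10404597 0.07083003]
all 8177 x -86..-48 y -27..12 z 94
all 4965 x -28..27 y -136..-82 z 94
brown 7753 x -86..-49 y -27..12 z 94
brown 3585 x -17..16 y -136..-98 z 94
```

Centred at the entrance (0,-117). Now straight out by 52 mm.

Emit:
drive_tool --pt "-0.5 0 0 0" --pt "-0.5 0 0 0" --pt "-0.5 0 0 0" --pt "-0.5 0 0 0" --pt "-0.5 0 0 0" --pt "-0.5 0 0 0" --pt "-0.5 0 0 0" --pt "-0.5 0 0 0" --pt "-0.5 0 0 0" --pt "-0.5 0 0 0" --pt "-0.2 0 0 0" --pt "0 0 0 0"

```text
clock: 15.33
eef_pos: [589.2, -28.0, 63.0]
tcp_rot: [3.142, 0.0, 1.737]
contact_force: [0.8, 0.0, 0.5]
opening: 0.319
```

Emit:
drive_tool --pt "0 0 0 0" --pt "0 0 -1.5 0" --pt "0 0 -2 0" --pt "0 0 -1.5 0"

```text
clock: 15.67
eef_pos: [589.0, -27.2, 113.8]
tcp_rot: [-3.141, -0.0, 1.738]
contact_force: [0.1, -0.5, 0.9]
opening: 0.32
```

```bash
python3 -c "
from h import *
state();topseeds();look()"
```

```text
t 15.6667 L [  -0.7 -145.1] z 113.79805343977404 rot [-3.14137630e+00 -1.12413633e-04  1.73804689e+00] q6 -0.216035885101438 F [ 0.13069641 -0.48156044  0.90876427]
top 38 [ 5 11] [287. 176.] L@85 [ -11.7 -206.6] depth z 25.0
top 143 [14 14] [220. 209.] L@85 [-67.2  -6.7] depth z 95.0
top 99 [20 13] [182. 216.] L@85 [-63.7  95.4] depth z 90.0
all 747 x -81..-52 y -27..-19 z 92
brown 617 x -81..-53 y -27..-20 z 92
```

Emit:
drive_tool --pt "2.5 -0.94 0 0" --pt "2.6 -0.95 0 0" --pt "2.6 -0.95 0 0" --pt "2.6 -0.95 0 0" --pt "2.6 -0.95 0 0" --pt "2.5 -0.95 0 0" --pt "2.5 -0.94 0 0" --pt "0 0 0 0" --pt "0 0 0 0"

```text
clock: 16.52
eef_pos: [493.0, 138.9, 112.4]
tcp_rot: [-3.141, 0.0, 1.74]
contact_force: [-0.0, -0.8, 1.2]
opening: 0.319
```

```bash
python3 -c "
from h import *
state();topseeds();look()"
```

```text
t 16.5167 L [-66.8  35. ] z 112.38855834103727 rot [-3.14072830e+00  1.19723088e-04  1.74044511e+00] q6 0.10217124070241561 F [-0.00734835 -0.80287992  1.19167139]
top 121 [14 13] [291. 175.] L@85 [ -12.4 -217.6] depth z 24.0
top 91 [10 13] [302. 178.] L@85 [ -26.1 -245.9] depth z 34.0
top 64 [ 8 13] [223. 208.] L@85 [-66.4 -15.5] depth z 95.0
top 45 [ 9 10] [177. 219.] L@85 [-69.6 109.8] depth z 90.0
all 2964 x -83..-50 y 65..129 z 90
all 5573 x 35..78 y 77..118 z 89
all 2384 x -85..-49 y -25..12 z 94
brown 2951 x -83..-50 y 65..129 z 90
brown 2224 x -85..-49 y -25..12 z 94
```

Two seeds are in the slot, one at z ≈ 24. The third sits at L(-67,-7), so I'll descend behind it.

Emit:
drive_tool --pt "0 0 1 0" --pt "0 0 1 0" --pt "0 0 1 0" --pt "0 0 1 0" --pt "0 0 1 0" --pt "0 0 0 0" --pt "0 0 0 0"

```text
clock: 17.2
eef_pos: [493.3, 137.7, 62.0]
tcp_rot: [-3.14, 0.0, 1.738]
contact_force: [-0.4, 0.2, 0.1]
opening: 0.322
```

Emit:
drive_tool --pt "-0.5 0 0 0" --pt "-0.5 0 0 0" --pt "-0.5 0 0 0" --pt "-0.6 0.2 0 0" --pt "-0.6 0.32 0 0" --pt "-0.6 0.32 0 0" --pt "-0.6 0.32 0 0" --pt "-0.6 0.32 0 0" --pt "-0.6 0.32 0 0" --pt "-0.6 0.32 0 0"

```text
clock: 18.03
eef_pos: [524.9, 84.7, 63.0]
tcp_rot: [3.142, 0.0, 1.738]
contact_force: [-0.4, 0.5, 0.6]
opening: 0.316
```

```bash
python3 -c "
from h import *
state();look()"
```

```text
t 18.0333 L [-44.7 -23.9] z 62.986361884264056 rot [3.14154342e+00 2.30521944e-05 1.73771960e+00] q6 -0.009678787916160649 F [-0.41667588  0.50949075  0.649951  ]
all 2680 x -70..-49 y 64..89 z 90
all 1814 x 35..59 y 77..89 z 90
all 4966 x -72..-17 y -65..-12 z 94
brown 2680 x -70..-49 y 64..89 z 90
brown 3584 x -61..-28 y -65..-28 z 94
```

Emit:
drive_tool --pt "-0.58 0.36 0 0" --pt "-0.58 0.36 0 0" --pt "-0.58 0.36 0 0" --pt "-0.58 0.36 0 0" --pt "-0.58 0.37 0 0" --pt "-0.58 0.37 0 0" --pt "-0.58 0.37 0 0" --pt "-0.58 0.37 0 0" --pt "-0.58 0.37 0 0" --pt "-0.58 0.37 0 0" --pt "-0.58 0.37 0 0" --pt "-0.58 0.37 0 0"

```text
clock: 19.08
eef_pos: [579.8, 23.5, 63.0]
tcp_rot: [3.142, 0.0, 1.738]
contact_force: [-0.8, -0.0, 0.4]
opening: 0.316
```

```bash
python3 -c "
from h import *
state();look()"
```

```text
t 19.0833 L [ -1.1 -93.6] z 62.98796551560216 rot [3.14155060e+00 1.98403480e-05 1.73780722e+00] q6 -0.12912063440578145 F [-0.79010515 -0.00692588  0.41034527]
all 4962 x -28..26 y -135..-81 z 94
brown 3569 x -18..15 y -135..-98 z 94
```

Emit:
drive_tool --pt "-0.5 0 0 0" --pt "-0.5 0 0 0" --pt "-0.5 0 0 0" --pt "-0.5 0 0 0" --pt "-0.5 0 0 0" --pt "-0.5 0 0 0" --pt "-0.5 0 0 0" --pt "-0.5 0 0 0" --pt "-0.5 0 0 0" --pt "-0.5 0 0 0" --pt "-0.2 0 0 0" --pt "0 0 0 0"

```text
clock: 20.13
eef_pos: [588.0, -27.8, 62.9]
tcp_rot: [-3.142, 0.0, 1.737]
contact_force: [-0.3, 0.1, -0.3]
opening: 0.318
```

Emit:
drive_tool --pt "0 0 0 0" --pt "0 0 -2 0" --pt "0 0 -3 0" --pt "0 0 -3 0" --pt "0 0 -3 0" --pt "2 0 0 0" --pt "3 0 0 0" --pt "3 0 0 0" --pt "3 0 0 0" --pt "3 0 0 0" --pt "2 0 0 0" --pt "0 0 0 0"

```text
clock: 21.13
eef_pos: [560.5, 134.1, 173.0]
tcp_rot: [3.142, -0.001, 1.741]
contact_force: [1.2, 0.1, 0.2]
opening: 0.323
```

```bash
python3 -c "
from h import *
state();topseeds()
a,d,p=grab('top')
W=world_z(d,p)
big=cv2.resize(a[125:250,140:330],None,fx=4,fy=4,interpolation=cv2.INTER_CUBIC);cv2.imwrite('pics/crop9.png',big[:,:,::-1])"
```

```text
t 21.1333 L [-1.1 18.6] z 173.04761948438582 rot [ 3.14150544e+00 -1.16772072e-03  1.74068756e+00] q6 0.060902018746006065 F [1.23052231 0.14193345 0.17017711]
top 286 [27 17] [293. 177.] L@85 [ -19.1 -221.8] depth z 38.0
```

View pics/crop9.png

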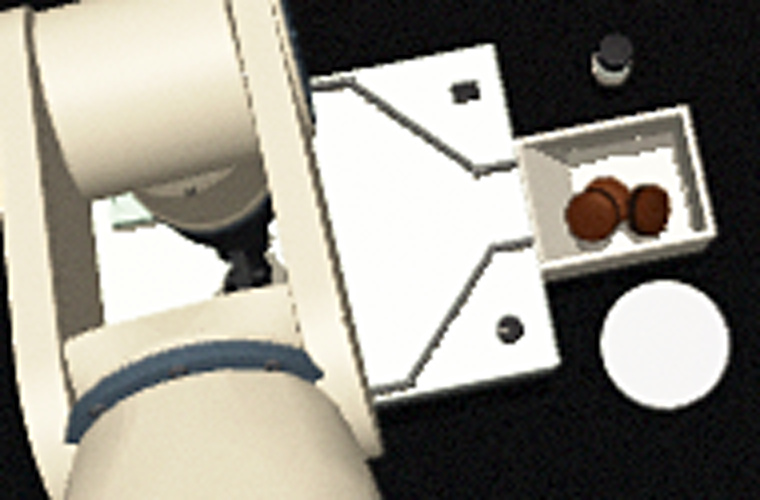

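The top view shows all three seeds in the slot, around (590,215), (610,195) and (650,208) in the crop. The neck is empty, and the vial and petri dish are in place. One last check of the pod and dish with the wrist camera, then I'll hand in.

```bash
python3 -c "
from h import *
look();state();print(job.sign_off())"
```

```text
all 1885 x -83..-49 y 65..129 z 90
all 3194 x 36..77 y 77..118 z 90
brown 1880 x -83..-49 y 65..129 z 90
t 21.2833 L [-1.  14.9] z 172.93525666620346 rot [-3.14143056e+00  3.61536228e-04  1.73877923e+00] q6 0.05808929686162453 F [ 0.3345629  -0.45365042 -0.76988473]
the job is handed in; nothing more can be done
None
```

All three bean seeds are in the catch slot. I swept them out one at a time, starting with the middle one, and each had dropped before I pushed the next. The seeds were nudged between the two part-open fingertips, with the jaws never closing on them. I handed the job in at about 21.3 s, with the arm about 110 mm above the plate and touching nothing.

**Last checks:**
- **Seeds:** the last top view shows three seeds in the slot and an empty neck, with the vial and petri dish in place.
- **Pod and dish:** the wrist camera found both within about 1 mm of where they started.
- **Forces:** contact readings after each move stayed within about 2 N.

**One disagreement:** the interface says the fingertips are 17 mm ahead of the TCP. The wrist depth and scene images both put them about 17–22 mm behind it. I set the height from the images, about 9 mm above the plate, and the pushes went as expected.

**Not checked:** I did not measure the sprayer, stage disc or forceps again at the end, but the arm stayed clear of them.

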